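Set the bearing play of a trailer hub

ROBOT

A 6-joint arm with a two-finger parallel gripper is mounted at the origin on the work surface. World frame = base frame: x ahead of the robot, y to its left, z up, the work surface at z = 0. Lengths are in mm, angles in rad, forces in N, time in s.
With the tool pointing down it reaches from about 375 to 825 mm from the base axis. Payload 5.5 kg.
Tool frame: the origin (TCP) lies at the very end of the fingers, on their centre line; the grasp point (between the pads) lies env.grasp_offset behind it (env.grasp_offset is the distance from the TCP to the grasp point, in mm); z points along the fingers, y is the direction in which the jaws open and shut (so a half turn about z gives the same grasp; the last joint's range is limited). The gripper opens to 85 mm and grips with 20 to 120 N. Pads are 22 mm wide; open, the fingers measure 114 mm over their backs; the gripper's body (76 mm by 85 mm) begins 54 mm behind the grasp point. The pads swing forward as they close: fully open they stand 13 mm farther back than shut.
Start: joints at [1.318, 0.314, -0.047, 1.21, 0, 1.571], TCP at [150.066, 580.926, 231.299] pointing down, gripper open.
Joint ranges: [-2.67, 2.67], [-0.69, 1.73], [-1.03, 1.25], [-2.08, 2.16], [-1.42, 1.45], [-3.14, 3.14]. Speed limits (rad/s): [2.39, 2.39, 3.01, 3.14, 3.14, 3.14].

INTERFACE

Orientations are given as [roll, pitch, yaw] about the fixed x, y, z axes, in that order (R = Rz(yaw) Ry(pitch) Rx(roll)).
In Python, from bench import env gives the robot as it stands. The module is installed in compiled form; this text tells all that it offers. Calls block until the motion is done:
- env.move_pose(position, orientation): joint-space move of the TCP to a pose.
- env.servo_line(position, velocity=150, orientation=None, until_force=None): straight line of the TCP; orientation=None keeps the orientation; velocity is the mean speed in mm/s. With until_force (N) it stops when the force on the tool has changed by that much, and returns True; else False.
- env.movej(angles): joint-space move.
- env.set_gripper(opening, squeeze=None): finger opening in mm; squeeze is the grip in N (None keeps the last); returns when the fingers have stopped.
- env.pause(seconds).
- env.solve_ik(position, orientation): joint angles nearest the present ones, or None.
- env.observe(): the state.
- env.get_image(name): name is "scene" or "top" or "wrist"; returns a dict with "pixels" (384x512x3 uint8, blue, green, red), "depth" (384x512 float32, mm along the optical axis (not along the pixel's ray), 0 where there is no reading), "fov_y" (degrees; the focal length in pixels is half the picture's height over the tangent of half this angle, whatever the lens; pixels are square), "cx", "cy" (the principal point, pixels), "position" and "rotation" of the camera in the world; the wrist camera has in their place "T_tool_cam" (4x4, takes a point from camera to tool coordinates, whose origin is the TCP and whose axes are the flange's). Camera axes: x right, y down, z forward; pixel columns grow to the right and rows downward; lengths in mm; the calibration is good to about 2 mm. The wrist camera is an equidistant fisheye: a pixel r from the principal point sees the ray r / f radians off the axis. A picture is of the moment at which its call begins: read the wrist's pose just before it.
A pose or a line that the arm cannot do raises env.Unreachable and nothing moves.
- env.hand_in(): hands the job in, once; it reports no verdict.
Trained networks look in the newest picture that a camera, given by its name, has taken for a name from the list of things; names that differ only in an ending like _2 or _b are one class to them, and where a whole thing is asked for, a point or a joint stands for the part that bears it (a point fixed in the world has none). Each returns a list of dicts, best first, with "p" (0 to 1); they miss things now and then, are a little off and sometimes report something else, mostly with a low value. They report only what shows in the picture. A call takes as long as a camera call.
- env.silhouettes(name, camera): "region" (384x512 bool, what is visible of it) and "extent" ([left, top, right, bottom] in pixels, round what is visible of it).
- env.tip_of(name, camera): "pixel" ([column, row] in pixels: a listed point, or the origin of a listed thing).
The state is a dict: "time": time; "joint_positions": joint angles; "dq": joint speeds; "joint_torque": joint torques, N m; "position": TCP position; "orientation": TCP orientation; "contact_force": force on the tool from outside, world axes, zero at the start; "ft_torque": the same for the moment, N m; "width": finger opening in mm.
Only numpy, scipy, OpenCV 4.12 (cv2) and the standard library are available. Lean on these libraries where they do the work, as an engineer would, in place of code of your own. Each camera call takes 0.05 s, during which the arm holds its last target.

TASK

A trailer hub is on the hub stand to have its bearing play set. First turn the clamp's handwheel clockwise until its pointer lines up with the raised index mark on the dial plate. Then screw the knurled nut on the hub's spindle clockwise until it bottoms out, back it off a quarter turn and finish while still gripping the nut there, so that the pin can be fitted; leave the loose bearing and dust cap on the stand where they lie.

Things in the scene. Friction and masses are not known exactly. Their poses are not given: they have to be found in the camera images.
- wheel_grip (a point): Centre of the clamp's handwheel: black, round, dished, ribbed rim, 60 mm diameter, 26 mm high, upright axis; this point is on the axis half-way up, 113 mm above the bench. Grip it from above across the whole diameter, at any yaw. Under it a 22 mm stem; the pointer turns with it, 37 to 43 mm below this point, reaching 49 mm out; dial plate (132 mm diameter) 45 mm below this point.
- wheel (a joint): Turning of the handwheel, rad: grows clockwise seen from above; 0 when the pointer lines up with the index mark; negative: still to be turned clockwise by so much. Starts between -2.7 and -1.7; range -4.0 to 0.8 (no stop at 0). Stays where it is left; friction about 0.06 N m. It advances the clamp shoe 4 mm per rad towards the hub.
- index_mark (a point): Top of the fixed index mark, a raised dark block 14 x 6 x 12 mm near the edge of the dial plate, 58 mm from the handwheel's axis.
- nut_grip (a point): Centre of the round knurled steel nut on the hub's upright spindle: 48 mm diameter, 28 mm high, six slots on top; on the axis half-way up, 112 mm above the bench when home. Grip it from above across the diameter, at any yaw. The spindle ends 26 mm above this point; below the nut a 40 mm neck, then five 12 mm studs 54 mm from the axis, tops 33 mm below this point. It does not come off.
- nut (a joint): Turning of the nut, rad: grows clockwise seen from above; 0 is bottomed out (hard stop), negative is that much backed off. Starts between -2.8 and -2.0; right-hand thread, 3 mm per turn (clockwise lowers it); friction about 0.05 N m; stays where it is left.
- stand: The hub stand, fixed to the bench: grey base plate 220 x 360 x 20 mm; origin under the plate's centre. Along its own y axis the hub and nut stand at +85 mm, the clamp and handwheel at -85 mm; the index mark lies on the +x side of the handwheel. Hub flange 136 mm diameter, 61 mm high.
- bearing: Loose bearing, 44 mm diameter, 16 mm high, lying on the stand's base plate, on its -x side; origin under its centre.
- dustcap: Loose aluminium dust cap, 44 mm diameter, 32 mm high, on the stand's base plate, on its +x side; origin under its centre.

How it is judged (in metres and radians):
On the way, in this order (a step that is already met when the one before it is completed fails the run):
1. the handwheel's pointer is lined up with the index mark, and the nut is not yet down (value of joint wheel between -0.15 and 0.15 rad and value of joint nut below -1 rad), for 0.2 s.
2. the nut is bottomed out (value of joint nut above -0.06 rad), for 0.1 s.
At the end, for the whole second after the job is handed in: The pointer is within 0.15 rad of the index mark, the nut has been bottomed out and now stands a quarter turn back from home (within 0.26 rad, 15 degrees), at rest and gripped by the fingers with more than 4 N (value of joint wheel between -0.15 and 0.15 rad and value of joint nut between -1.83 and -1.31 rad and velocity of joint nut between -0.1 and 0.1 rad/s and contact force between the fingers and nut above 4 N); the arm keeps its last pose, push and grip.
It fails at once if the loose bearing or dust cap is moved more than 30 mm (distance of any of bearing, dustcap from where it was at the start of the episode above 0.03 m).
It also fails if it takes over 61 s, if anything falls off the work surface, if the arm or the gripper's body presses on something with over 40 N, if the wrist force passes 120 N, or if a joint passes its speed limit or range.

## Working session

There is one attempt and no reset: what is moved stays moved. The work goes in short steps, each a Python script; the robot and the scene stay as the last script left them, time stands still between calls to the robot, and variables do not carry over. Pictures are saved under pics/ and viewed, and the job is handed in when it is done.

```bash
mkdir -p pics; cat > h.py <<'E'
import numpy as np, cv2
from bench import env
def f(im): return 192/np.tan(np.radians(im["fov_y"])/2)
def world(im,px,z=None):
    F=f(im);d=np.array([(px[0]-im["cx"])/F,(px[1]-im["cy"])/F,1.])
    R=np.array(im["rotation"]);p=np.array(im["position"])
    w=R@d
    if z is None:
        dd=im["depth"][int(round(px[1])),int(round(px[0]))]; return p+w*dd
    return p+w*(z-p[2])/w[2]
E
python3 - <<'E'
from h import *
o=env.observe();print(o["time"],o["position"],o["orientation"],env.grasp_offset)
for c in("top","scene","wrist"):
    im=env.get_image(c);cv2.imwrite(f"pics/{c}0.png",im["pixels"])
    if c!="wrist":print(c,im["position"],np.array(im["rotation"]).round(3).tolist(),f(im))
    for n,z in(("wheel_grip",113),("nut_grip",112),("index_mark",80),("bearing",20),("dustcap",20),("stand",0)):
        for r in env.tip_of(n,c)[:2]:
            print(c,n,round(r["p"],2),np.round(r["pixel"],1),world(im,r["pixel"],z).round(1) if c!="wrist" else "")
print(env.observe()["time"])
E
```

```text
0.0 [149.93604576 580.35941433 230.41231866] [-3.13985379e+00 -1.09325592e-05  2.88876427e+00] 18.700000000000003
top [488.94982665  19.22412737 746.69823856] [-2.975, -0.0, -1.563] 372.82025230786326Traceback (most recent call last):
  File "<stdin>", line 8, in <module>
  File "h.py", line 10, in world
    return p+w*(z-p[2])/w[2]
                        ~^^^
IndexError: invalid index to scalar variable.
```

```bash
sed -i 's/R=np.array(im\["rotation"\]);/R=Rotation.from_euler("xyz",im["rotation"]).as_matrix();/; 1a from scipy.spatial.transform import Rotation' h.py
python3 - <<'E'
from h import *
for c in("top","scene","wrist"):
    im=env.get_image(c);cv2.imwrite(f"pics/{c}0.png",im["pixels"])
    for n,z in(("wheel_grip",113),("nut_grip",114),("index_mark",80),("bearing",20),("dustcap",20),("stand",0)):
        for r in env.tip_of(n,c)[:2]:
            print(c,n,round(r["p"],2),np.round(r["pixel"],1),world(im,r["pixel"],z).round(1) if c!="wrist" else "")
print(env.observe()["time"])
E
```

```text
top wheel_grip 0.77 [260.2 245.5] [499.4  20.9 113. ]
top nut_grip 0.97 [165.2 206.4] [564.2 183.7 114. ]
top index_mark 0.91 [274.  215.1] [554.   -3.3  80. ]
top bearing 0.76 [213.6 270. ] [454.1 109.7  20. ]
top dustcap 0.69 [230.7 188.5] [611.9  80.4  20. ]
top stand 0.88 [220.3 228.4] [534.4 101.1   0. ]
scene wheel_grip 0.98 [243.5 158.1] [508.7  27.6 113. ]
scene nut_grip 0.91 [333.  163.3] [560.  180.4 114. ]
scene index_mark 0.91 [234.2 195. ] [561.3  -2.7  80. ]
scene bearing 0.6 [279.6 155.7] [448.9 117.4  20. ]
scene dustcap 0.84 [283.5 227.1] [615.1  77.7  20. ]
scene stand 0.64 [282.2 194. ] [530.4 100.7   0. ]
wrist nut_grip 0.57 [ 96.9 375.3] 
wrist stand 0.59 [ 93.6 376.5] 
1.15
```

View pics/top0.png

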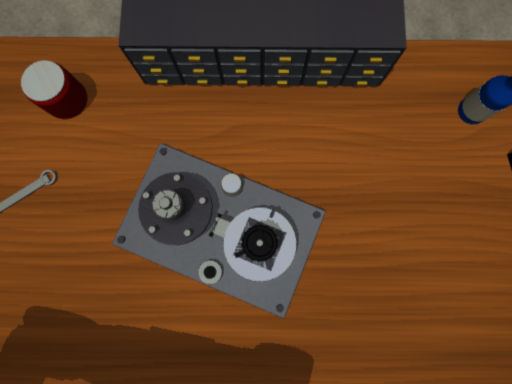

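View pics/scene0.png

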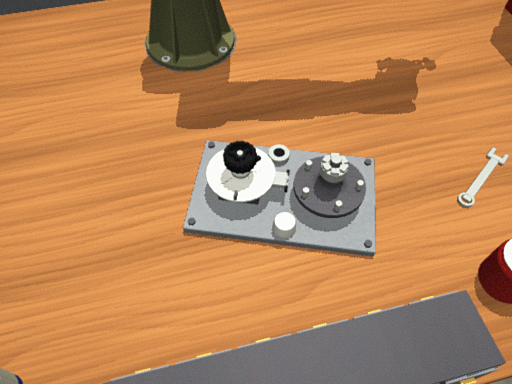

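```bash
cat >> h.py <<'E'
def wworld(im,o,px,z):
    F=f(im);u=np.array([px[0]-im["cx"],px[1]-im["cy"]]);r=np.hypot(*u);t=r/F
    d=np.r_[np.sin(t)*u/max(r,1e-9),np.cos(t)]
    T=np.array(im["T_tool_cam"]);Rt=Rotation.from_euler("xyz",o["orientation"]).as_matrix()
    w=Rt@T[:3,:3]@d;p=np.array(o["position"])+Rt@T[:3,3]
    return p+w*(z-p[2])/w[2]
def yaw_for(q1,q6): return (q1-q6+np.pi+np.pi)%(2*np.pi)-np.pi
E
python3 - <<'E'
from h import *
P=[503,24,235]
env.move_pose(P,[np.pi,0,yaw_for(np.arctan2(24,503),-1.2)])
o=env.observe();print(o["time"],o["position"],o["orientation"],o["joint_positions"])
im=env.get_image("wrist");cv2.imwrite("pics/w1.png",im["pixels"]);print(f(im),im["T_tool_cam"])
for n,z in(("wheel_grip",113),("nut_grip",114),("index_mark",80)):
    for r in env.tip_of(n,"wrist")[:2]:
        print(n,round(r["p"],2),np.round(r["pixel"],1),wworld(im,o,r["pixel"],z).round(1))
print(env.observe()["time"])
E
```

```text
3.5083 [503.06398602  24.46000629 235.02246101] [-3.14155451e+00  2.22328866e-04 -1.89346386e+00] [ 4.84567612e-02  1.30951512e-01 -2.69040423e-01  1.17068821e+00
  1.93358448e-04 -1.19967202e+00]
297.3186396354542 [[ 1.90817436e-03 -9.55450831e-01 -2.95144150e-01  7.48008725e+01]
 [ 9.99997882e-01  2.05069932e-03 -1.73379847e-04 -6.60075744e-01]
 [ 7.70907825e-04 -2.95143194e-01  9.55452720e-01 -1.42550068e+02]
 [ 0.00000000e+00  0.00000000e+00  0.00000000e+00  1.00000000e+00]]
nut_grip 0.81 [240.9 325.4] [571.6 179.9 114. ]
nut_grip 0.73 [196.9 171.6] [549.4  -5.3 114. ]
index_mark 0.65 [195.8 173.1] [560.    1.2  80. ]
3.7083
```

View pics/w1.png

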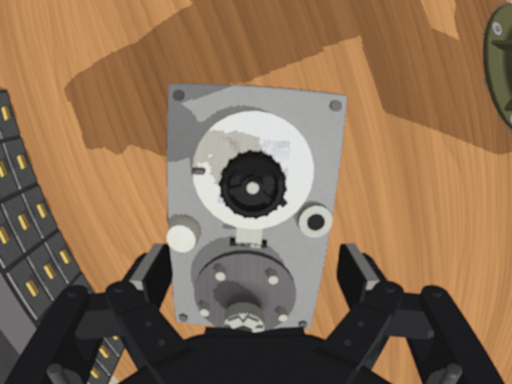

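```bash

python3 - <<'E'
from h import *
im=cv2.imread("pics/w1.png");a=cv2.resize(im[100:240,180:330],None,fx=5,fy=5,interpolation=cv2.INTER_CUBIC)
cv2.imwrite("pics/w1c.png",cv2.resize(a,(640,600)))
im=cv2.imread("pics/top0.png");a=cv2.resize(im[195:295,210:310],None,fx=6,fy=6,interpolation=cv2.INTER_CUBIC)
cv2.imwrite("pics/t1c.png",a)
im=cv2.imread("pics/scene0.png");a=cv2.resize(im[135:225,190:340],None,fx=5,fy=5,interpolation=cv2.INTER_CUBIC)
cv2.imwrite("pics/s1c.png",a)
o=env.observe();im=env.get_image("wrist")
print(wworld(im,o,(252.5,188),126), wworld(im,o,(253,184),113))
E
```

```text
[504.5375533   22.51309932 126.        ] [504.15318933  22.58655171 113.        ]
```

View pics/w1c.png

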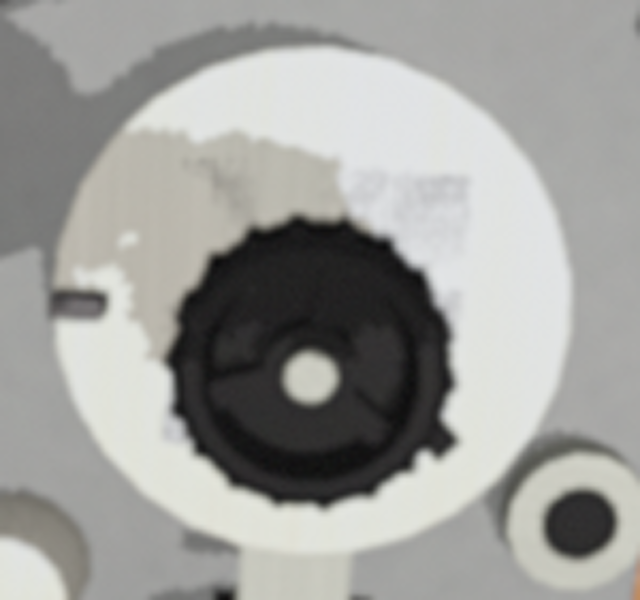

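View pics/t1c.png

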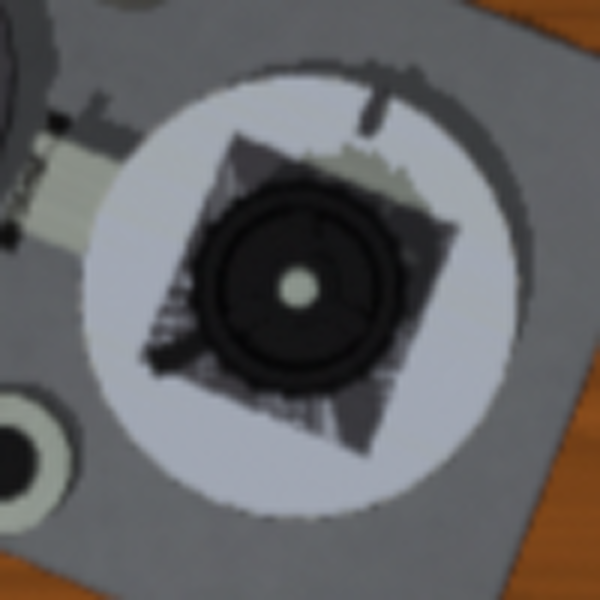

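View pics/s1c.png

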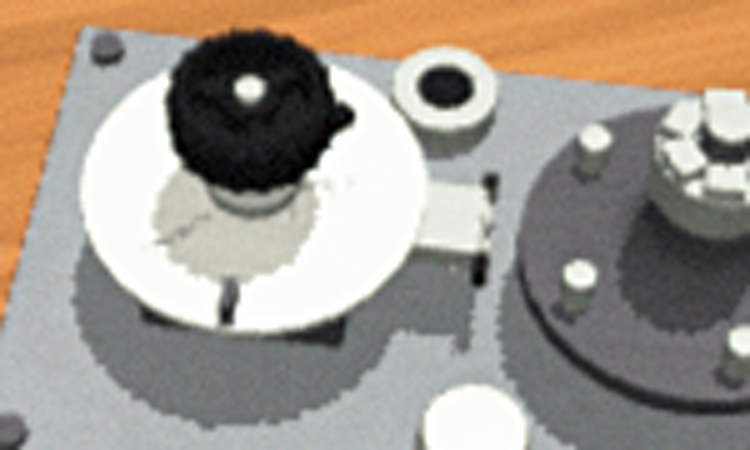

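```bash

python3 - <<'E'
from h import *
o=env.observe();W=env.get_image("wrist");T=env.get_image("top");S=env.get_image("scene")
def go(tag,fn,c,p,i):
    C=fn(c,68)[:2];A=fn(p,76)[:2]-C;B=fn(i,80)[:2]-C
    a=np.arctan2(A[1],A[0]);b=np.arctan2(B[1],B[0])
    print(tag,C.round(1),np.hypot(*A).round(1),np.hypot(*B).round(1),"idx",b.round(3),"ptr",a.round(3),"cw",((a-b)%(2*np.pi)).round(3))
w=lambda x,y:(180+x/4.267,100+y/4.286)
go("w",lambda p,z:wworld(W,o,p,z),w(313,298),w(447,442),w(78,305))
t=lambda x,y:(210+x/6,195+y/6)
go("t",lambda p,z:world(T,p,z),t(300,295),t(153,360),t(376,113))
s=lambda x,y:(190+x/5,135+y/5)
go("s",lambda p,z:world(S,p,z),s(254,200),s(348,116),s(230,298))
E
```

```text
w [502.9  19.2] 48.8 57.2 idx -0.342 ptr 2.017 cw 2.359
t [502.5  21.4] 47.4 58.2 idx -0.394 ptr 1.994 cw 2.388
s [512.2  20.5] 49.4 52.9 idx -0.386 ptr 2.087 cw 2.473
```

```bash

python3 - <<'E'
from h import *
q=env.observe()["orientation"]
print(env.servo_line([503.5,21.5,91],velocity=120,orientation=[np.pi,0,q[2]],until_force=15))
o=env.observe();print(o["time"],o["position"],o["contact_force"])
env.set_gripper(50,squeeze=40)
o=env.observe();print(o["time"],o["width"],o["contact_force"],o["ft_torque"])
j=list(o["joint_positions"]);j0=j[5];print(j0)
j[5]=j0+2.38;env.movej(j)
o=env.observe();print(o["time"],o["position"],o["joint_positions"][5],o["contact_force"],o["ft_torque"])
for c in ("top","scene"):
    im=env.get_image(c)["pixels"]
    cv2.imwrite(f"pics/{c}2.png",im)
    a=im[185:305,190:330] if c=="top" else im[120:240,180:320]
    cv2.imwrite(f"pics/{c}2c.png",cv2.resize(a,None,fx=5,fy=5,interpolation=cv2.INTER_CUBIC))
E
```

```text
False
5.2583 [504.14067548  21.51497154  91.68915449] [-0.53535105 -0.21137872 -0.10937292]
5.625 58.90169378325175 [-1.02826706 -1.0048045   4.28925843] [0.07991603 0.40245824 0.00409205]
-1.2053695869148087
7.6667 [503.69786067  22.36957588  91.9037927 ] 1.1740685979351753 [-0.49826812  3.69554649 -1.20876584] [ 0.9757544   0.20095357 -0.02962648]
```

View pics/top2c.png

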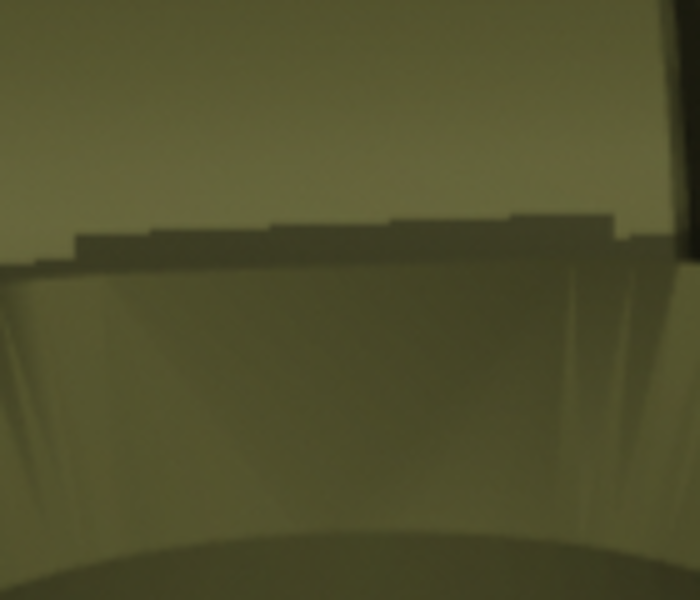

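View pics/scene2c.png

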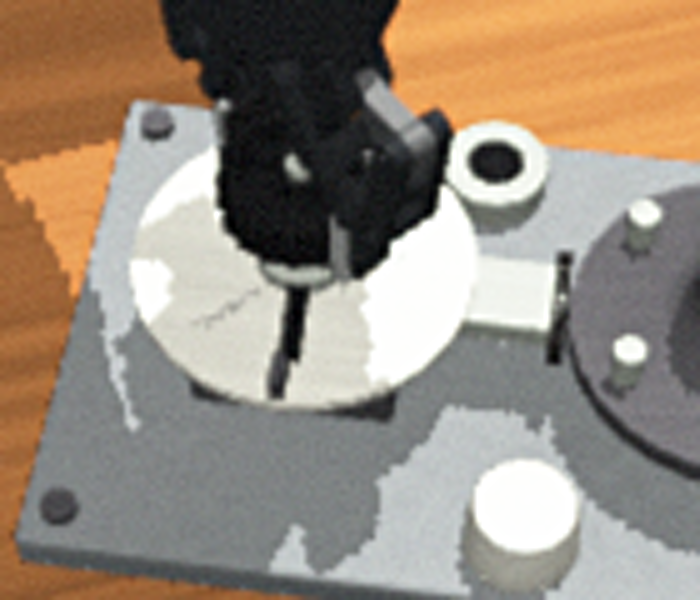

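```bash

python3 - <<'E'
from h import *
S=env.get_image("scene")
s=lambda x,y:(180+x/5,120+y/5)
C=world(S,s(304,275),68)[:2]
for n,p,z in(("ptr",(293,356),76),("ptr root",(298,295),76),("idx",(280,372),80),("idxfar",(277,385),80),("idxnear",(284,352),80)):
    A=world(S,s(*p),z)[:2];print(n,A.round(1),np.hypot(*(A-C)).round(1),np.arctan2(*(A-C)[::-1]).round(3),np.arctan2(*(A-[503.5,21.5])[::-1]).round(3))
W=world(S,s(304,275),68)
E
```

```text
ptr [552.6   7.3] 42.4 -0.317 -0.282
ptr root [526.4  15.2] 15.1 -0.361 -0.27
idx [560.8   0.7] 52.5 -0.387 -0.348
idxfar [566.   -1.6] 58.1 -0.389 -0.353
idxnear [552.7   4. ] 43.7 -0.387 -0.341
```

```bash

python3 - <<'E'
from h import *
o=env.observe();j=list(o["joint_positions"]);j[5]+=0.08;env.movej(j)
env.set_gripper(85)
o=env.observe();p=o["position"]
env.servo_line([p[0],p[1],200],velocity=150)
P=[562,182]
q=env.solve_ik([530,100,240],[np.pi,0,o["orientation"][2]])
env.move_pose([480,-20,235],[np.pi,0,yaw_for(0,0.0)])
o=env.observe();print(o["time"],o["position"],o["joint_positions"][5])
im=env.get_image("wrist");cv2.imwrite("pics/w3.png",im["pixels"])
im=env.get_image("scene")["pixels"]
cv2.imwrite("pics/s3c.png",cv2.resize(im[120:240,180:320],None,fx=5,fy=5,interpolation=cv2.INTER_CUBIC))
E
```

```text
10.5 [479.71393578 -19.92865657 234.36509311] -0.040705142601822654
```

View pics/w3.png

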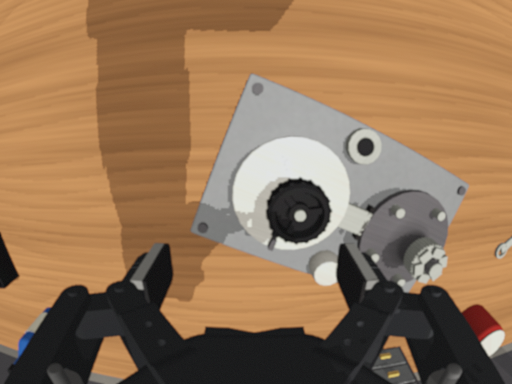

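View pics/s3c.png

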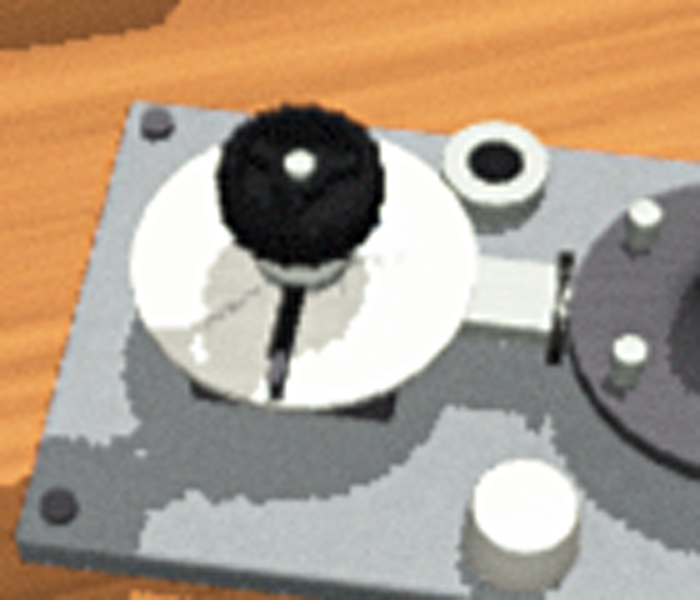

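```bash

python3 - <<'E'
from h import *
o=env.observe();W=env.get_image("wrist");S=env.get_image("scene");t=env.get_image("top")
a=S["pixels"][160:210,215:265];b=W["pixels"][190:260,250:320];
cv2.imwrite("pics/z4.png",np.hstack([cv2.resize(a,(400,400),interpolation=cv2.INTER_CUBIC),cv2.resize(b,(400,400),interpolation=cv2.INTER_CUBIC)]))
c=t["pixels"]
cv2.imwrite("pics/t4.png",c)
print(env.observe()["time"])
E
```

```text
10.75
```

View pics/z4.png

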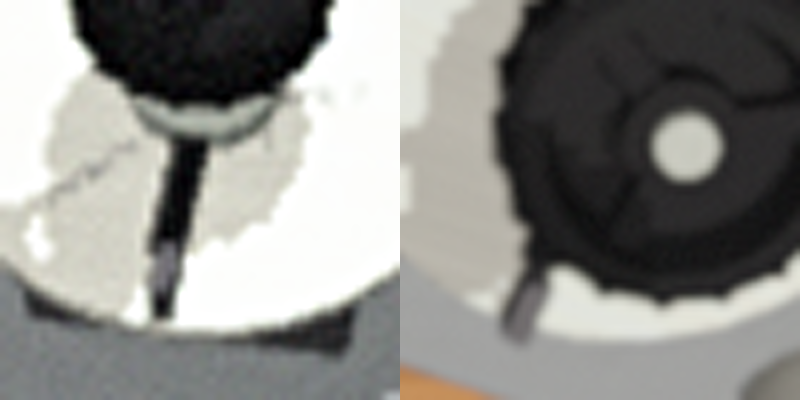

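View pics/t4.png

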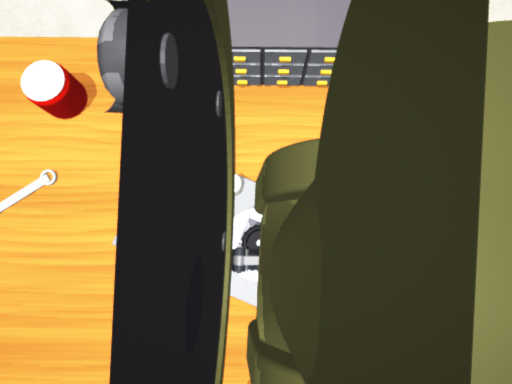

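```bash

python3 - <<'E'
from h import *
S=env.get_image("scene")
s=lambda x,y:(215+x/8,160+y/8)
C=world(S,(240.8,175),68)[:2]
for n,p,z in(("ptr",(168,236),76),("root",(188,146),76),("idx",(165,266),80),("idxbase",(163,316),68)):
    A=world(S,s(*p),z)[:2];print(n,A.round(1),np.hypot(*(A-C)).round(1),np.arctan2(*(A-C)[::-1]).round(3))
E
```

```text
ptr [547.8   3.5] 39.4 -0.447
root [524.2  13.6] 13.8 -0.526
idx [558.2   0.6] 50.1 -0.408
idxbase [563.6  -1.5] 55.9 -0.405
```

```bash

python3 - <<'E'
from h import *
env.move_pose([500,170,235],[np.pi,0,yaw_for(np.arctan2(181,565),-1.55)])
o=env.observe();print(o["time"],o["position"],o["joint_positions"])
im=env.get_image("wrist");cv2.imwrite("pics/w5.png",im["pixels"])
for r in env.tip_of("nut_grip","wrist")[:2]: print(round(r["p"],2),r["pixel"],wworld(im,o,r["pixel"],113))
for r in env.silhouettes("nut_grip","wrist")[:1]:print(r["p"],r["extent"])
E
```

```text
12.1333 [500.01042876 169.69427966 234.99022786] [ 3.27309995e-01  1.76800805e-01 -2.14859023e-01  1.17922352e+00
 -2.01092067e-04 -1.53144003e+00]
0.92 [181.1, 179.1] [568.36844854 182.80655379 113.        ]
0.62 [153.2, 148.4, 211.3, 204.0]
```

View pics/w5.png

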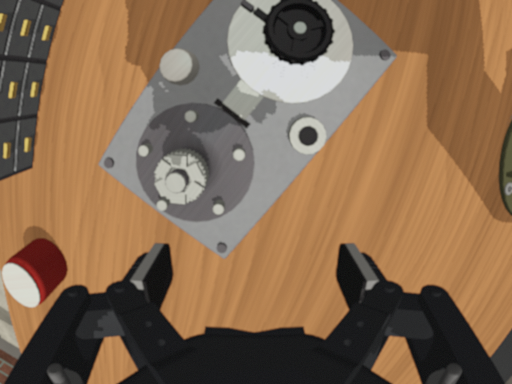

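```bash

python3 - <<'E'
from h import *
X,Y=566.5,182
y=yaw_for(np.arctan2(Y,X),-1.55)
env.move_pose([X,Y,190],[np.pi,0,y])
print(env.servo_line([X,Y,91],velocity=100,until_force=15))
o0=env.observe();print(o0["time"],o0["position"],o0["contact_force"],o0["ft_torque"])
env.set_gripper(38,squeeze=50)
o=env.observe();print(o["time"],o["width"],o["contact_force"],o["ft_torque"],o["joint_positions"][5])
im=env.get_image("scene")["pixels"]
cv2.imwrite("pics/s6c.png",cv2.resize(im[80:240,220:420],None,fx=4,fy=3.75,interpolation=cv2.INTER_CUBIC))
E
```

```text
False
13.8417 [567.0908322  182.20658271  91.78457833] [ 0.40367526 -0.10773917  0.59534701] [-0.01828818  0.00547116 -0.02815828]
14.275 46.845782187146135 [ 0.05753397 -0.1529643   4.17613938] [-0.01255027 -0.1171512  -0.04649793] -1.5499938319379123
```

View pics/s6c.png

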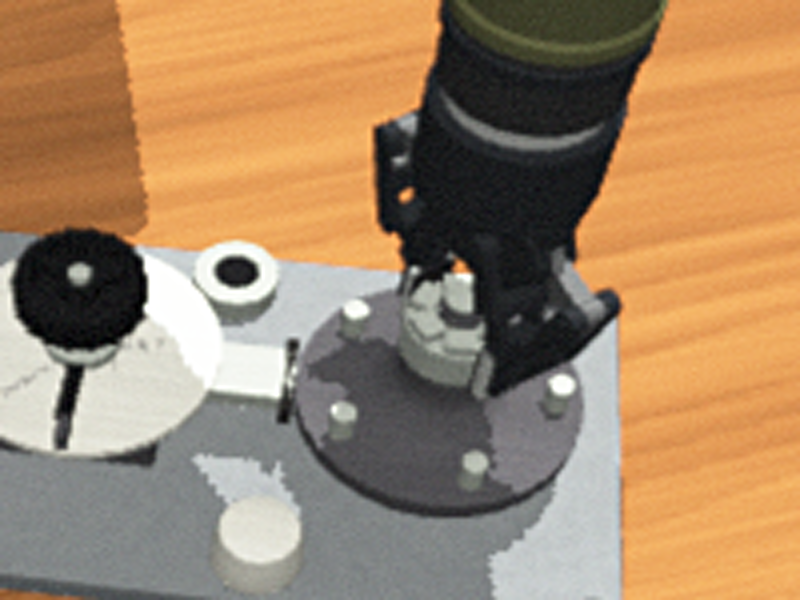

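```bash

python3 - <<'E'
from h import *
o=env.observe();q0=np.array(o["joint_positions"]);P=o["position"]
tz0=o["ft_torque"][2]
R=[np.pi,0,o["orientation"][2]]
def to(d):
    q=np.array(env.solve_ik([P[0],P[1],P[2]-3*d/(2*np.pi)],R));q[5]=q0[5]+d;env.movej(q)
    o=env.observe();print(round(o["time"],2),round(d,2),"q6",round(o["joint_positions"][5]-q0[5],3),"tz",np.round(o["ft_torque"],3),"tau6",round(o["joint_torque"][5],3),np.round(o["contact_force"],1),round(o["position"][2],1));return o
to(1.0);o=to(1.8);b=o["ft_torque"][2]
d=1.8
while d<3.1:
    d+=0.12;o=to(d)
    if abs(o["ft_torque"][2]-b)>0.4: break
E
```

```text
15.27 1.0 q6 1.0 tz [-0.323 -1.556 -0.038] tau6 -0.015 [ 7.9 -3.  -3.6] 91.5
16.05 1.8 q6 1.8 tz [-1.547 -2.246 -0.054] tau6 -0.005 [10.8 -9.2 -3.2] 91.2
16.3 1.92 q6 1.92 tz [-1.769 -2.198 -0.015] tau6 0.12 [11.1 -8.9 -2.7] 91.1
16.55 2.04 q6 2.04 tz [-1.891 -2.143 -0.031] tau6 0.119 [ 10.6 -10.2  -2. ] 91.1
16.8 2.16 q6 2.16 tz [-2.194 -2.143  0.33 ] tau6 0.441 [ 11.5 -11.2  -3.7] 91.0
17.05 2.28 q6 2.278 tz [-2.219 -1.503  1.218] tau6 1.388 [  8.1 -11.4  -0.5] 90.9
```

```bash

python3 - <<'E'
from h import *
env.pause(0.2)
o=env.observe();q=np.array(o["joint_positions"]);P=o["position"];R=[np.pi,0,o["orientation"][2]]
print(o["ft_torque"])
def to(d):
    t=np.array(env.solve_ik([P[0],P[1],P[2]+3*d/(2*np.pi)],R));t[5]=q[5]-d;env.movej(t)
    o=env.observe();print(round(o["time"],2),round(d,2),round(q[5]-o["joint_positions"][5],3),"tz",round(o["ft_torque"][2],3),np.round(o["contact_force"],1));return o
for d in(.04,.08,.12,.16,.2,.26): to(d)
im=env.get_image("scene")["pixels"]
cv2.imwrite("pics/s7.png",cv2.resize(im[80:240,220:420],None,fx=4,fy=3.75,interpolation=cv2.INTER_CUBIC))
E
```

```text
[-2.1774214  -1.52179396  1.22371421]
17.5 0.04 0.039 tz 0.54 [ 0.6 -0.1  0.8]
17.75 0.08 0.078 tz 0.028 [ 2.5 -0.5  0.9]
18.0 0.12 0.118 tz 0.052 [ 1.5  0.1 -0.2]
18.25 0.16 0.158 tz 0.048 [ 1.3 -0.1 -1. ]
18.5 0.2 0.198 tz 0.088 [ 3.6  1.5 -1.2]
18.75 0.26 0.258 tz 0.102 [ 3.   2.  -2.1]
```

View pics/s7.png

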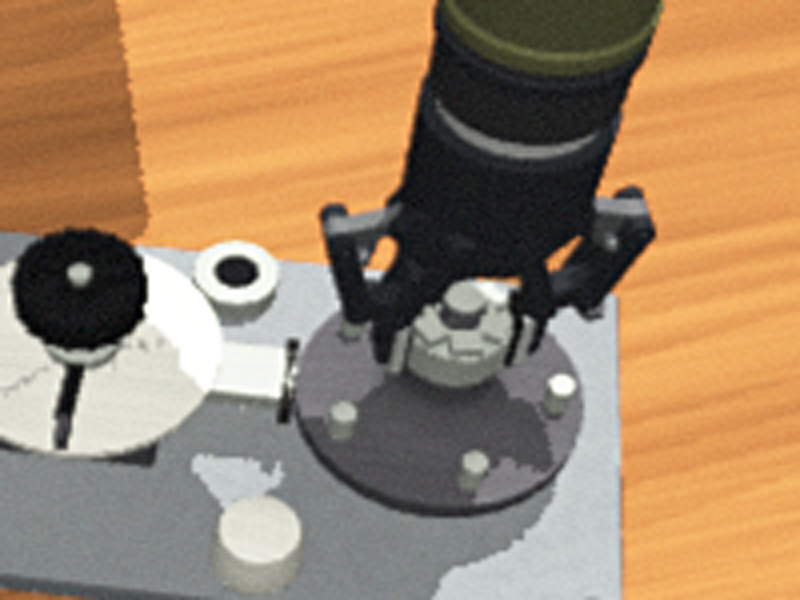

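```bash

python3 - <<'E'
from h import *
o=env.observe();q=np.array(o["joint_positions"]);P=o["position"];R=[np.pi,0,o["orientation"][2]]
def to(d):
    t=np.array(env.solve_ik([P[0],P[1],P[2]+3*d/(2*np.pi)],R));t[5]=q[5]-d;env.movej(t)
    o=env.observe();print(round(o["time"],2),round(d,2),round(q[5]-o["joint_positions"][5],3),"tz",round(o["ft_torque"][2],3),np.round(o["contact_force"],1),o["width"]);return o
for d in(.7,1.39): to(d)
env.pause(0.5)
o=env.observe();print(o["dq"][5],o["ft_torque"],o["width"],o["joint_positions"][5])
S=env.get_image("scene");im=S["pixels"]
cv2.imwrite("pics/s8.png",np.hstack([cv2.resize(im[80:240,220:420],(440,400),interpolation=cv2.INTER_CUBIC),cv2.resize(im[160:210,215:265],(360,400),interpolation=cv2.INTER_CUBIC)]))
E
```

```text
19.51 0.7 0.699 tz 0.026 [ 2.3  5.7 -1.2] 46.830332995173265
20.21 1.39 1.389 tz 0.04 [-1.3  7.7 -0.1] 46.637367622257564
0.0003915018082974341 [ 1.48513805  0.06862202 -0.00409593] 47.11209785651568 -0.9193942414271897
```

View pics/s8.png

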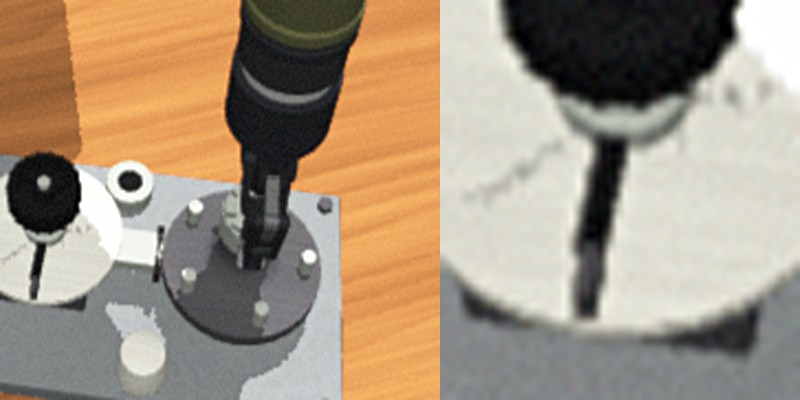

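```bash
python3 -c "
from h import *
print(env.hand_in());print(env.observe()['time'])"
```

```text
the job is handed in; nothing more can be done
None
the job is handed in; nothing more can be done
```

I set the handwheel and the nut and handed the job in at about 21 s, still gripping the nut. `env.hand_in()` gave no verdict.

- **Handwheel:** I turned it 2.46 rad clockwise. In the scene camera the pointer then lined up with the index mark to within about 0.05 rad by the more reliable of my two readings. The cruder reading varied by up to 0.12 rad, which is still inside the 0.15 limit. The last scene picture still shows the two in line.
- **Nut, bottoming out:** I turned it clockwise about 2.1 rad until the wrist torque jumped from about 0.05 to 1.2 N m, which I took as the hard stop. The torque returned to zero after 0.08 rad of reverse.
- **Nut, backing off:** I backed it off 1.57 rad from that zero-torque point. The nut angle is worked out from the wrist joint, with no direct picture check. I expect it to be within about 0.1 rad of a quarter turn, allowing for a grip slip of about 0.08 rad.
- **Final state:** The nut was held at a 50 N squeeze setting and at rest, with the finger opening reading about 47 mm and almost no torque left about the nut's axis.
- **Loose parts:** The bearing and dust cap were not touched and look unmoved in the pictures.

**Sideways load:** A sideways force of up to about 16 N built up while turning the nut, probably from slight off-centre gripping. It was about 8 N when last read, just before the final pause.

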